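# Demould cast spares at the endoscope repair bench

## Robot

A 6-joint arm with a two-finger parallel gripper is mounted at the origin on the work surface. World frame = base frame: x ahead of the robot, y to its left, z up, the work surface at z = 0. Lengths are in mm, angles in degrees, forces in N, time in s.
With the tool pointing down it reaches from about 350 to 725 mm from the base axis. Payload 6 kg.
Tool frame: the origin (TCP) lies on the mounting face of the last link; the fingertips stand 173 mm ahead of it and the grasp point (between the pads) lies 155 mm ahead of it; z points along the fingers, y is the line along which they close (so a half turn about z gives the same grasp; the last joint's range is limited). The gripper opens to 85 mm and grips with 20 to 120 N. Pads are 22 mm wide; open, the fingers measure 114 mm over their backs; the gripper's body (76 mm by 85 mm) begins 54 mm behind the grasp point. The pads swing forward as they close: fully open they stand 13 mm farther back than shut.
Start: joints at [91.37, 2.303, 4.859, 0, -92.561, -19.12], TCP at [182.894, 571.44, 404.661] pointing down, gripper open.
Joint ranges: [-146.85, 146.85], [-73.84, 115.35], [-62.03, 85.46], [-188.31, 113.3], [-161.28, -10.13], [-171.36, 171.36]. Speed limits (degrees/s): [147.25, 147.25, 172.46, 180, 180, 180].

## Interface

Orientations are given as a 3x3 rotation matrix whose columns are the frame's x, y, z axes.
In Python, from bench import env gives the robot as it stands.
- The arm moves only by the shell command python3 -m creep 'ROWS' [FORCE]. ROWS is JSON, a list of rows, each a list of 3 entries, a list of its own where there are three numbers: the shift along the world's x, y, z normalised to -1 to 1, where 1 is 0.04 m, then the turn, a rotation vector about the world's x, y, z normalised to -1 to 1, where 1 is 8 degrees, then the finger opening in mm, from 0 to 85.4. In form: [[[tx, ty, tz], [rx, ry, rz], hand], ...]. A call has 1 to 5 rows; each row shifts and turns the commanded pose from where the row before left it; what a row does not reach is not made up. A row lasts 1/8 s, in which the tool goes at most 62.5 mm and 10.7 degrees, less where a joint would pass 70% of its speed; a pose out of reach is approached as far as the arm can. A call with a number of a shift or a turn outside -1 to 1 is refused whole. A call with a gripper value outside its range is refused whole. The fingers move at their own pace and stop on an object; FORCE is the grip in N (left out, the last holds). Time passes only in rows, so rows that do not move let the fingers close. It gives the time, the measured TCP pose, the force, the opening and the grip force at its end, in the units of the state.
- env.observe(): the state, without advancing time (a new reading comes with each control period).
- env.get_image(name): name is "scene" or "top"; returns a dict with "frame" (480x640x3 uint8, red, green, blue), "fx", "fy", "cx", "cy" (pixels), "D" ([k1, k2, p1, p2, k3] as OpenCV has them; the pictures are not rectified), "rvec" (rotation vector, rad) and "tvec" (3), from world to camera coordinates, as OpenCV has them. Camera axes: x right, y down, z forward; pixel columns grow to the right and rows downward; lengths in mm; the calibration is good to about 2 mm. A picture is of the moment at which its call begins. There is no depth.
- env.job_done(): hands the job in; it is judged then, once.
Trained networks look in a picture, given as the dict that the camera call returned (one of the last four; its "shot" number tells which), for a name from the list of things; names that differ only in an ending like _2 or _b are one class to them, and where a whole thing is asked for, a point or a joint stands for the part that bears it (a point fixed in the world has none). Each returns a list of dicts, best first, with "conf" (0 to 1); they miss things now and then, are a little off and sometimes report something else, mostly with a low value. They report only what shows in the picture. A call takes as long as a camera call. They do not tell look-alikes from the thing itself.
- env.spot_in(picture, query): "extent" ([left, top, right, bottom] as shares, 0 to 1, of the picture: columns of its width, rows of its height, round what is visible of it).
- env.spot_point(picture, query): "location" ([column, row] as shares, 0 to 1, of the picture: columns of its width, rows of its height: a listed point, or the origin of a listed thing).
The state is a dict: "clock": time; "joints": joint angles; "qd": joint speeds; "joint_efforts": joint torques, N m; "tool_pos": TCP position; "tcp_rot": TCP orientation; "force": force on the tool from outside, world axes, zero at the start; "torque": the same for the moment, N m; "width": finger opening in mm; "grasp_force": force on a finger pad.
Only numpy, scipy, OpenCV 4.12 (cv2) and the standard library are available. Lean on these libraries where they do the work, as an engineer would, in place of code of your own. Each camera call takes 0.05 s, during which the arm holds its last target. There are 200 camera calls.

## Task

Empty the mould: first lift the clamping frame off by its black handle and lay it flat on a bare patch of the bench, then lift out every casting it holds. Lay each long lever in front of the endoscope control body (on the robot's side of it), parallel to it, 2 to 5 cm from it and between its two ends, one after the other if there are two; stand each lobed wheel, hub up, in line between the two white cups. Last, put the frame back squarely on the emptied mould, and leave the cups and everything else on the bench where they are.

Things in the scene. Friction and masses are not known exactly. Their poses are not given: they have to be found in the camera images.
- mould: fixed aluminium mould block, 212 (x) by 176 (y) mm, 30 mm high; origin at the centre of its underside. Four open cavities 14 mm deep: two for levers (87 x 31 mm, long along x) centred at x -46, y -37 and +37 mm, two round ones for wheels (66 mm across) at x +44, y -37 and +37 mm. Not every cavity is filled
- frame: loose steel clamping frame, 0.45 kg, centred on the mould top at the start, axes along the mould's; origin at the centre of its underside. Skirt 204 (x) by 168 (y) mm, 34 high; two bars along y, 20 wide, at x -46 and +44, 34 to 42 up, above the castings; on them the black handle bar along x through the centre, 106 long, 16 wide, 42 to 64 up, free below for 32 mm either side of centre
- lever_a: cast resin lever: flat bar with round ends, 84 mm long along its x, 28 mm wide, 18 mm thick, and on its middle an upright rib to grip, 44 mm long (x), 18 mm wide (y), from 18 to 44 mm up. Origin at the centre of its underside; in its cavity it stands 30 mm above the mould's top face. May be absent
- lever_b: as lever_a, in the other lever cavity. May be absent
- wheel_a: cast resin five-lobed control wheel, 62 mm across, 18 mm thick, with a round hub to grip, 28 mm in diameter, from 18 to 44 mm up. Origin at the centre of its underside, z along the hub; in its cavity it stands 30 mm above the mould's top face. May be absent
- wheel_b: as wheel_a, in the other wheel cavity. May be absent
- control_body: black endoscope control body held in a low grey cradle fixed to the bench: 200 mm long along its y, 60 mm wide along its x, 57 mm high (67 at a stud). Origin at the centre of its underside; its -x side is the front and faces the robot
- cup_a: heavy white cup of small parts, 72 mm across the rim, 60 mm high, the one nearer the robot; origin at the centre of its underside. Its y axis points to cup_b, whose centre is 260 mm away
- cup_b: a cup like cup_a, farther from the robot; origin at the centre of its underside
- brush: a flat hand brush lying on the bench, 150 mm long along its x, under 25 mm high. Leave it alone; origin at its underside
- jar: a small closed glass jar standing behind the mould, 54 mm across, 75 mm high. Leave it alone; origin at its underside
There are look-alikes about, which are no part of the job. Leave any pink or yellow look-alike of the wheel_a alone.

How it is judged (in metres and radians):
On the way, in this order (a step that is already met when the one before it is completed fails the run):
1. the clamping frame lies flat on the bench, let go (height (world z) of frame below 0.006 m and angle between frame's own z axis and vertical below 0.06 rad and linear speed of frame below 0.02 m/s and contact force between the fingers and frame below 0.3 N), for 0.2 s.
2. every lever lies in front of the control body and every wheel stands between the cups, let go, the frame still on the bench (x of lever_a in the frame of control_body between -0.115 and -0.045 m and y of lever_a in the frame of control_body between -0.075 and 0.075 m and height (world z) of each of lever_a, lever_b, wheel_a, wheel_b, frame below 0.006 m and angle between each of lever_a, lever_b, wheel_a, wheel_b's own z axis and vertical below 0.12 rad and angle between the x axis of each of lever_a, lever_b and the y axis of control_body, either way round below 0.2 rad and linear speed of each of lever_a, lever_b, wheel_a, wheel_b, frame below 0.02 m/s and x of lever_b in the frame of control_body between -0.115 and -0.045 m and y of lever_b in the frame of control_body between -0.075 and 0.075 m and x of wheel_a in the frame of cup_a between -0.025 and 0.025 m and y of wheel_a in the frame of cup_a between 0.06 and 0.2 m and x of wheel_b in the frame of cup_a between -0.025 and 0.025 m and y of wheel_b in the frame of cup_a between 0.06 and 0.2 m and contact force between the fingers and lever_a below 0.3 N and contact force between the fingers and lever_b below 0.3 N and contact force between the fingers and wheel_a below 0.3 N and contact force between the fingers and wheel_b below 0.3 N and angle between frame's own z axis and vertical below 0.06 rad), for 0.3 s.
At the end, for the whole second after the job is handed in: Levers flat on the bench, parallel to the control body (0.2 rad), 45-115 mm in front of its centre line, within 75 mm of its middle; wheels hub up within 25 mm of the line between the cups, 60-200 mm from cup_a; frame flat on the mould, centred to 12 mm, square to 0.12 rad; all at rest (x of lever_a in the frame of control_body between -0.115 and -0.045 m and y of lever_a in the frame of control_body between -0.075 and 0.075 m and height (world z) of each of lever_a, lever_b, wheel_a, wheel_b below 0.006 m and angle between each of lever_a, lever_b, wheel_a, wheel_b's own z axis and vertical below 0.12 rad and angle between the x axis of each of lever_a, lever_b and the y axis of control_body, either way round below 0.2 rad and linear speed of each of lever_a, lever_b, wheel_a, wheel_b, frame below 0.02 m/s and x of lever_b in the frame of control_body between -0.115 and -0.045 m and y of lever_b in the frame of control_body between -0.075 and 0.075 m and x of wheel_a in the frame of cup_a between -0.025 and 0.025 m and y of wheel_a in the frame of cup_a between 0.06 and 0.2 m and x of wheel_b in the frame of cup_a between -0.025 and 0.025 m and y of wheel_b in the frame of cup_a between 0.06 and 0.2 m and x of frame in the frame of mould between -0.012 and 0.012 m and y of frame in the frame of mould between -0.012 and 0.012 m and z of frame in the frame of mould between 0.026 and 0.034 m and angle between the x axis of frame and the x axis of mould, either way round below 0.12 rad and angle between frame's own z axis and vertical below 0.06 rad); the robot touches nothing.
It fails at once if a cup is shifted more than 20 mm or tipped (distance of any of cup_a, cup_b from where it was at the start of the episode above 0.02 m or angle between any of cup_a, cup_b's own z axis and vertical above 0.3 rad).
It fails at once if a bystander (brush or jar) is shifted more than 40 mm (distance of any of brush, jar from where it was at the start of the episode above 0.04 m).
It fails at once if the jar is tipped over (angle between jar's own z axis and vertical above 0.5 rad).
Of lever_a, lever_b, wheel_a, wheel_b only 2 to 4 are there at a start; the rules pass over those that are not, and their reading is None.
At some moment in a run one of lever_a, lever_b, wheel_a, wheel_b may be knocked a few centimetres aside while the robot is not near it.
It also fails if it takes over 210 s, if anything falls off the work surface, if the arm or the gripper's body presses on something with over 40 N, if the wrist force passes 120 N, or if a joint passes its speed limit or range.

## Working session

There is one attempt and no reset: what is moved stays moved. The work goes in short steps, Python scripts to look and compute and a shell command to move; the robot and the scene stay as the last step left them, time stands still between calls to the robot, and variables do not carry over. Pictures are saved under pics/ and viewed, at most 14 in all, crops included, and the job is handed in when it is done.

```bash
mkdir -p pics
cat > h.py <<'E'
import numpy as np, cv2
from bench import env
def cam(n):
    p=env.get_image(n); K=np.array([[p['fx'],0,p['cx']],[0,p['fy'],p['cy']],[0,0,1.]])
    return p,K,np.array(p['D'],float),np.array(p['rvec'],float).reshape(3),np.array(p['tvec'],float).reshape(3)
def back(c,uv,z):
    p,K,D,r,t=c; R=cv2.Rodrigues(r)[0]
    n=cv2.undistortPoints(np.array([[uv]],float),K,D)[0,0]
    d=R.T@np.array([n[0],n[1],1]); o=-R.T@t
    return o+d*(z-o[2])/d[2]
def proj(c,P):
    return cv2.projectPoints(np.array(P,float).reshape(-1,1,3),c[3],c[4],c[1],c[2])[0][:,0]
def save(c,f): cv2.imwrite('pics/'+f,c[0]['frame'][:,:,::-1])
E
python3 - <<'E'
from h import *
np.set_printoptions(precision=1,suppress=True)
for n in ['top','scene']:
    c=cam(n); save(c,n+'0.png'); R=cv2.Rodrigues(c[3])[0]; print(n,'cam at',-R.T@c[4])
    for q in ['mould','frame','lever_a','wheel_a','control_body','cup_a','brush','jar']:
        for d in env.spot_point(c[0],q)[:4]:
            uv=np.array(d['location'])*[640,480]; print(q,round(d['conf'],2),uv,back(c,uv,0)[:2],back(c,uv,30)[:2])
E
```

```text
top cam at [ 434.8  -59.7 1164.7]
mould 0.65 [402.9 245.1] [ 537.9 -268.8] [ 535.2 -263.4]
frame 0.98 [404.6 251.6] [ 522.1 -272.5] [ 519.9 -267. ]
frame 0.16 [417.6 228. ] [ 578.8 -305.7] [ 575.1 -299.3]
lever_a 0.67 [395.2 270.1] [ 478.1 -248.7] [ 477.  -243.8]
wheel_a 0.97 [418.6 164.5] [ 735.6 -313.8] [ 727.8 -307.3]
wheel_a 0.77 [419.1 229.5] [ 575.2 -309.1] [ 571.6 -302.7]
wheel_a 0.69 [488.1 279.8] [ 451.9 -472.3] [ 451.4 -461.7]
wheel_a 0.66 [478.2 239.8] [ 548.5 -452.3] [ 545.6 -442.2]
control_body 0.93 [284.2 181.7] [696.3  15.5] [689.5  13.6]
cup_a 0.83 [161.  206.3] [639.7 318.2] [634.4 308.5]
cup_a 0.79 [145.4 310. ] [388.  351.5] [389.2 341. ]
brush 0.6 [201.6 261. ] [504.8 215.8] [503.  208.7]
jar 0.92 [374.3 166.8] [ 730.7 -204.8] [ 723.1 -201. ]
scene cam at [ 867.8 -479.7  940. ]
mould 0.66 [239.2 322.1] [ 525.8 -266.8] [ 536.7 -273.6]
mould 0.47 [243.8 345.3] [ 565.1 -299.5] [ 574.8 -305.3]
frame 0.94 [234.  321.2] [ 515.9 -271.6] [ 527.2 -278.3]
lever_a 0.84 [223.8 296.5] [ 462.5 -241.7] [ 475.4 -249.3]
wheel_a 0.86 [263.6 316.4] [ 558.8 -227.8] [ 568.6 -235.8]
wheel_a 0.84 [187.9 409.7] [ 560.3 -459. ] [ 570.1 -459.6]
wheel_a 0.66 [242.1 345.1] [ 562.2 -301.2] [ 571.9 -306.9]
wheel_a 0.61 [309.4 403.2] [ 738.3 -315.3] [ 742.4 -320.5]
control_body 0.68 [381.9 265.3] [694.4  15.8] [699.9   0. ]
control_body 0.52 [340.3 351.5] [ 729.1 -197.8] [ 733.5 -206.8]
cup_a 0.91 [352.4 116.4] [395.  355.2] [410.1 328.5]
cup_a 0.9 [428.5 166. ] [642.7 323.2] [649.8 297.6]
brush 0.79 [357.6 171.3] [508.5 205.3] [519.9 183.4]
jar 0.63 [340.  353.4] [ 730.7 -201.4] [ 735.1 -210.2]
```

View pics/top0.png

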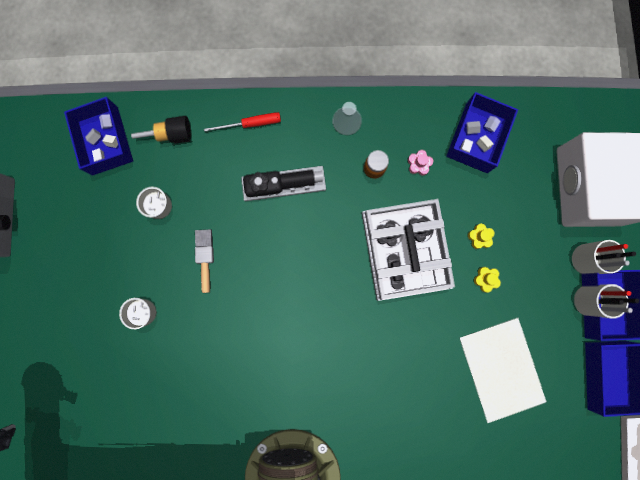

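View pics/scene0.png

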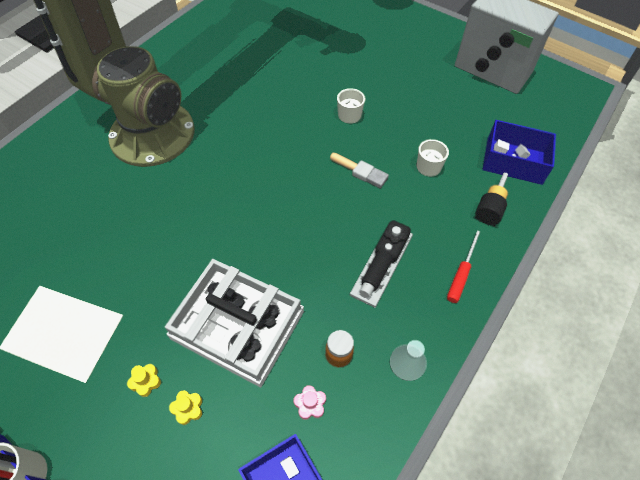

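The view shows the mould at about (408,250) in the top picture, with black castings: one lever at (395,270) and two wheels at (388,233) and (420,229). The fourth cavity looks empty. The cups are at (153,203) and (137,313), the control body at (284,183) and the brush at (203,260). The area in front of the robot (about 300-360, 250-330) is bare.

```bash
cat >> h.py <<'E'
from scipy.optimize import minimize
def mask(c,box):
    hsv=cv2.cvtColor(c[0]['frame'],cv2.COLOR_RGB2HSV)
    g=((hsv[...,0]>60)&(hsv[...,0]<95)&(hsv[...,1]>90))
    m=(~g).astype(np.uint8); x0,y0,x1,y1=box; w=np.zeros_like(m); w[y0:y1,x0:x1]=m[y0:y1,x0:x1]
    n,l,s,_=cv2.connectedComponentsWithStats(w); k=1+np.argmax(s[1:,4]); return (l==k).astype(np.uint8)
def rect(lx,ly,z): return [[a*lx/2,b*ly/2,z] for a in(-1,1) for b in(-1,1)]
def circ(d,z): return [[d/2*np.cos(a),d/2*np.sin(a),z] for a in np.linspace(0,6.28,40)]
def fit(cs,ms,P,x0):
    P=np.array(P,float); S=4
    def f(x):
        a=x[2]; R=np.array([[np.cos(a),-np.sin(a),0],[np.sin(a),np.cos(a),0],[0,0,1]]); e=0
        for c,m in zip(cs,ms):
            h=cv2.convexHull(proj(c,P@R.T+[x[0],x[1],0]).astype(np.float32))
            im=np.zeros((480*S,640*S),np.uint8); cv2.fillConvexPoly(im,np.round(((h+.5)*S-.5)*8).astype(np.int32),255,shift=3)
            im=cv2.resize(im,(640,480),interpolation=cv2.INTER_AREA)/255.; e+=1-np.minimum(im,m).sum()/np.maximum(im,m).sum()
        return e/len(cs)
    s=np.array([x0]+[np.array(x0)+d for d in ([8,0,0],[0,8,0],[0,0,.1])])
    r=minimize(f,x0,method='Nelder-Mead',options=dict(initial_simplex=s,xatol=.02,fatol=1e-5)); return r.x,r.fun
def show(n,cs,ms,P,x0):
    for k,(a,b) in enumerate([(cs,ms)]+[([c],[m]) for c,m in zip(cs,ms)]):
        x,e=fit(a,b,P,x0); print(n,['both','top','scene'][k],x[:2].round(1),'yaw',np.degrees(x[2]).round(1),'err',round(e,3))
E
python3 - <<'E'
from h import *
cs=[cam('top'),cam('scene')]
def go(n,P,x0,b1,b2): show(n,cs,[mask(cs[0],b1),mask(cs[1],b2)],P,x0)
go('mould',rect(212,176,0)+rect(212,176,30)+rect(204,168,64),[528,-270,.17],(355,190,462,310),(155,250,310,392))
go('body(x long)',rect(200,60,0)+rect(200,60,20),[696,15,1.5],(232,155,335,210),(343,212,420,312))
go('cupa',circ(72,60)+circ(60,5),[391,353,0],(110,290,165,335),(330,80,372,128))
go('cupb',circ(72,60)+circ(60,5),[641,321,0],(130,180,180,225),(410,135,455,180))
go('brush',rect(150,35,10),[505,215,0],(185,222,222,300),(320,145,393,192))
s=env.observe(); print(s['tcp_rot'],s['tool_pos'],s['clock'],s['force'])
E
```

```text
mould both [ 526.1 -274. ] yaw 8.5 err 0.018
mould top [ 525.6 -273.6] yaw 8.6 err 0.018
mould scene [ 526.6 -274.4] yaw 8.5 err 0.014
body(x long) both [692.6  17.8] yaw 96.8 err 0.056
body(x long) top [691.2  17.4] yaw 96.8 err 0.042
body(x long) scene [693.2  18.2] yaw 96.9 err 0.046
cupa both [384.1 355.5] yaw 9.0 err 0.074
cupa top [383.5 355.5] yaw 6.0 err 0.057
cupa scene [386.2 353.2] yaw 4.9 err 0.084
cupb both [641.9 322.8] yaw -1.7 err 0.08
cupb top [640.5 322.3] yaw 0.3 err 0.067
cupb scene [643.8 319.9] yaw -0.3 err 0.075
brush both [506.  206.3] yaw 5.1 err 0.285
brush top [505.2 207.3] yaw 4.1 err 0.277
brush scene [507.  207.7] yaw 4.2 err 0.29
[[ 9.52399653e-01 -3.04852261e-01  2.35799299e-06]
 [-3.04852258e-01 -9.52399646e-01 -1.18496243e-04]
 [ 3.83695992e-05  1.12136941e-04 -9.99999993e-01]] [182.89814155 571.44125549 404.65285701] 1.0 [ 0.36201659 -0.35956557 -0.79335129]
```

Mould at (526,-274), yaw 8.5°. Control body at (693,18), yaw 6.8°. The cups come out 259.9 mm apart against 260 given, so the fit is good. I go above the handle.

```bash
python3 -m creep '[[[0.85,-0.96,0],[0,0,0.66],60],[[0.85,-0.96,0],[0,0,0.66],60],[[0.85,-0.96,0],[0,0,0.66],60],[[0.85,-0.96,0],[0,0,0.65],60],[[0.85,-0.96,0],[0,0,0.65],60]]' 60
python3 -m creep '[[[0.85,-0.96,0],[0,0,0],60],[[0.85,-0.96,0],[0,0,0],60],[[0.85,-0.96,0],[0,0,0],60],[[0.85,-0.96,0],[0,0,0],60],[[0.85,-0.96,0],[0,0,0],60]]'
python3 -m creep '[[[0,-0.96,0],[0,0,0],60],[[0,-0.96,0],[0,0,0],60],[[0,-0.96,0],[0,0,0],60],[[0,-0.96,0],[0,0,0],60],[[0,-0.96,0],[0,0,0],60]]'
python3 -m creep '[[[0,-0.96,-0.4],[0,0,0],60],[[0,-0.96,-0.4],[0,0,0],60],[[0,-0.96,-0.4],[0,0,0],60],[[0,-0.96,-0.4],[0,0,0],60],[[0,-0.96,-0.4],[0,0,0],60]]'
python3 -m creep '[[[0,-0.96,0],[0,0,0],50],[[0,-0.96,0],[0,0,0],50],[[0,0,0],[0,0,0],50],[[0,0,0],[0,0,0],50]]'
```

```text
clock: 1.62
tool_pos: [353.7, 378.0, 404.9]
tcp_rot: [[0.989, 0.151, 0.0], [0.151, -0.989, 0.001], [0.0, -0.0, -1.0]]
force: [1.2, 1.3, -0.9]
width: 60.1
grasp_force: 0.0
clock: 2.25
tool_pos: [523.8, 186.0, 404.9]
tcp_rot: [[0.989, 0.148, 0.001], [0.148, -0.989, 0.0], [0.001, -0.0, -1.0]]
force: [-0.2, 0.7, -0.3]
width: 59.9
grasp_force: 0.0
clock: 2.88
tool_pos: [522.7, -5.8, 404.8]
tcp_rot: [[0.989, 0.148, 0.0], [0.148, -0.989, 0.0], [0.0, 0.0, -1.0]]
force: [-0.5, 0.0, -0.7]
width: 60.1
grasp_force: 0.0
clock: 3.5
tool_pos: [522.7, -197.8, 324.3]
tcp_rot: [[0.989, 0.148, 0.001], [0.148, -0.989, -0.0], [0.0, 0.0, -1.0]]
force: [0.5, -0.7, 0.5]
width: 60.1
grasp_force: 0.0
clock: 4.0
tool_pos: [522.9, -273.2, 324.6]
tcp_rot: [[0.989, 0.147, -0.0], [0.147, -0.989, 0.0], [-0.0, -0.0, -1.0]]
force: [-0.7, -0.2, -0.2]
width: 50.0
grasp_force: 0.0
```

```bash
python3 -m creep '[[[0.08,-0.02,-0.8],[0,0,0],50],[[0,0,-0.8],[0,0,0],50],[[0,0,-0.56],[0,0,0],50],[[0,0,0],[0,0,0],50]]' 60
python3 -m creep '[[[0,0,0],[0,0,0],8],[[0,0,0],[0,0,0],8],[[0,0,0],[0,0,0],8],[[0,0,0],[0,0,0],8],[[0,0,0],[0,0,0],8]]' 70
python3 -m creep '[[[0,0,0.3],[0,0,0],8],[[0,0,0.3],[0,0,0],8],[[0,0,0.5],[0,0,0],8],[[0,0,0.5],[0,0,0],8],[[0,0,0],[0,0,0],8]]'
```

```text
clock: 4.5
tool_pos: [525.7, -273.0, 236.5]
tcp_rot: [[0.989, 0.149, -0.003], [0.149, -0.989, 0.001], [-0.003, -0.001, -1.0]]
force: [-0.1, 0.3, 0.6]
width: 50.1
grasp_force: 0.0
clock: 5.12
tool_pos: [526.6, -274.0, 240.2]
tcp_rot: [[0.989, 0.148, 0.003], [0.148, -0.989, -0.001], [0.003, 0.001, -1.0]]
force: [-0.2, 3.2, 6.2]
width: 14.7
grasp_force: 70.6
clock: 5.75
tool_pos: [526.6, -274.4, 305.4]
tcp_rot: [[0.989, 0.148, 0.005], [0.148, -0.989, -0.002], [0.004, 0.002, -1.0]]
force: [0.5, -0.5, -5.1]
width: 15.0
grasp_force: 69.3
```

```bash
python3 -m creep '[[[0,0,0.5],[0,0,0],8],[[0,0.3,0.3],[0,0,0],8],[[-0.2,0.6,0],[0,0,0],8],[[-0.3,0.9,0],[0,0,0],8],[[-0.3,0.9,0],[0,0,0],8]]'
python3 -m creep '[[[-0.3,0.9,0],[0,0,0],8],[[-0.3,0.9,0],[0,0,0],8],[[-0.3,0.9,0],[0,0,0],8],[[0,0.9,0],[0,0,0],8],[[0,0.5,0],[0,0,0],8]]'
python3 -m creep '[[[0,0,-0.8],[0,0,0],8],[[0,0,-0.8],[0,0,0],8],[[0,0,-0.8],[0,0,0],8],[[0,0,-0.4],[0,0,0],8],[[0,0,0],[0,0,0],8]]'
```

```text
clock: 6.38
tool_pos: [493.6, -164.7, 334.8]
tcp_rot: [[0.989, 0.147, 0.0], [0.147, -0.989, 0.0], [0.0, -0.0, -1.0]]
force: [-0.1, 1.0, -4.4]
width: 14.9
grasp_force: 69.1
clock: 7.0
tool_pos: [457.5, -0.3, 335.1]
tcp_rot: [[0.989, 0.15, 0.001], [0.15, -0.989, 0.001], [0.002, -0.001, -1.0]]
force: [0.1, -1.0, -3.8]
width: 15.0
grasp_force: 69.2
clock: 7.62
tool_pos: [457.8, -2.0, 222.0]
tcp_rot: [[0.989, 0.148, -0.001], [0.148, -0.989, -0.001], [-0.001, 0.001, -1.0]]
force: [0.3, 0.4, -4.5]
width: 14.6
grasp_force: 69.0
```

Run:
```python
from h import *
save(cam('top'),'top1.png'); print(env.observe()['tool_pos'],env.observe()['force'])
```

```text
[458.31511954  -1.99485883 223.24345205] [ 0.54250467 -0.16466353 -3.67426884]
```

View pics/top1.png

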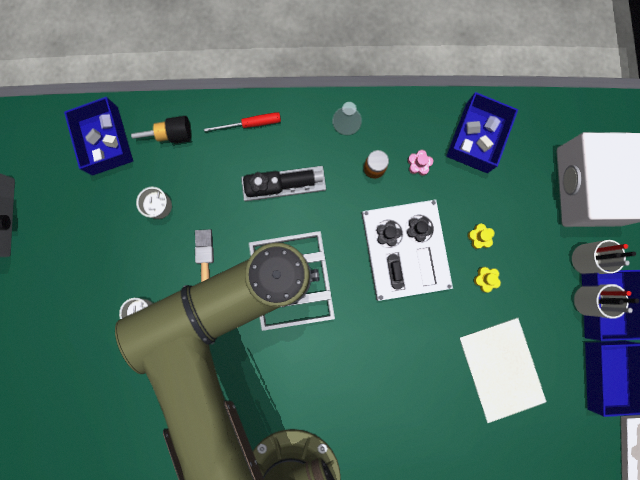

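The frame hangs over bare bench at (290,280). The mould holds one lever at (396,270) and two wheels at (389,233) and (420,229); the other lever cavity is empty.

```bash
python3 -m creep '[[[0,0,-0.15],[0,0,0],8],[[0,0,-0.1],[0,0,0],8],[[0,0,-0.05],[0,0,0],8],[[0,0,0],[0,0,0],8]]'
python3 -m creep '[[[0,0,-0.02],[0,0,0],8],[[0,0,0],[0,0,0],8]]'
```

```text
clock: 8.18
tool_pos: [458.2, -2.2, 210.4]
tcp_rot: [[0.989, 0.148, 0.0], [0.148, -0.989, -0.0], [0.0, 0.0, -1.0]]
force: [0.1, 0.7, -3.9]
width: 14.9
grasp_force: 69.2
clock: 8.43
tool_pos: [458.2, -2.2, 210.2]
tcp_rot: [[0.989, 0.148, 0.001], [0.148, -0.989, -0.0], [0.001, 0.0, -1.0]]
force: [-3.7, 0.4, 1.4]
width: 14.7
grasp_force: 69.8
```

```bash
python3 -m creep '[[[0,0,0],[0,0,0],50],[[0,0,0],[0,0,0],50],[[0,0,0],[0,0,0],50],[[0,0,0],[0,0,0],50],[[0,0,0.5],[0,0,0],50]]'
python3 -m creep '[[[0,0,0.8],[0,0,0],50],[[0,0,0.8],[0,0,0],50],[[0,0,0.8],[0,0,0],50],[[0.1,-0.6,0],[0,0,0],45],[[0.1,-0.9,0],[0,0,0],45]]'
python3 -m creep '[[[0.1,-0.9,0],[0,0,0],45],[[0.1,-0.9,0],[0,0,0],45],[[0,-0.9,0],[0,0,0],45],[[0,-0.9,0],[0,0,0],45],[[0,-0.9,0],[0,0,0],45]]'
python3 - <<'E'
from h import *
c=cam('top'); s=cam('scene')
for k,cc in (('top',c),('scene',s)):
  for q in ['lever_a','wheel_a','frame']:
    for d in env.spot_point(cc[0],q)[:4]:
        uv=np.array(d['location'])*[640,480]; print(k,q,round(d['conf'],2),uv.round(),back(cc,uv,0 if q=='frame' else 16)[:2].round())
save(s,'scene2.png')
E
```

```text
clock: 9.05
tool_pos: [457.6, -2.3, 228.2]
tcp_rot: [[0.989, 0.147, -0.003], [0.147, -0.989, -0.001], [-0.003, 0.0, -1.0]]
force: [0.1, -0.2, 0.3]
width: 50.1
grasp_force: 0.0
clock: 9.68
tool_pos: [466.3, -62.3, 326.0]
tcp_rot: [[0.989, 0.15, 0.001], [0.15, -0.989, 0.0], [0.001, -0.0, -1.0]]
force: [-0.6, -0.1, -0.6]
width: 45.1
grasp_force: 0.0
clock: 10.3
tool_pos: [474.0, -243.4, 325.5]
tcp_rot: [[0.989, 0.148, 0.0], [0.148, -0.989, -0.0], [0.0, 0.0, -1.0]]
force: [-0.1, 0.7, 0.5]
width: 45.0
grasp_force: 0.0
top wheel_a 0.62 [418. 229.] [ 574. -303.]
top wheel_a 0.61 [490. 277.] [ 459. -471.]
top wheel_a 0.57 [417. 164.] [ 733. -306.]
top wheel_a 0.51 [286. 182.] [693.   9.]
scene lever_a 0.63 [228. 299.] [ 479. -244.]
scene wheel_a 0.79 [246. 347.] [ 576. -303.]
scene wheel_a 0.75 [308. 401.] [ 737. -316.]
scene wheel_a 0.67 [260. 316.] [ 558. -235.]
scene wheel_a 0.65 [142. 380.] [ 457. -471.]
scene frame 0.62 [290. 219.] [458.  -3.]
```

View pics/scene2.png

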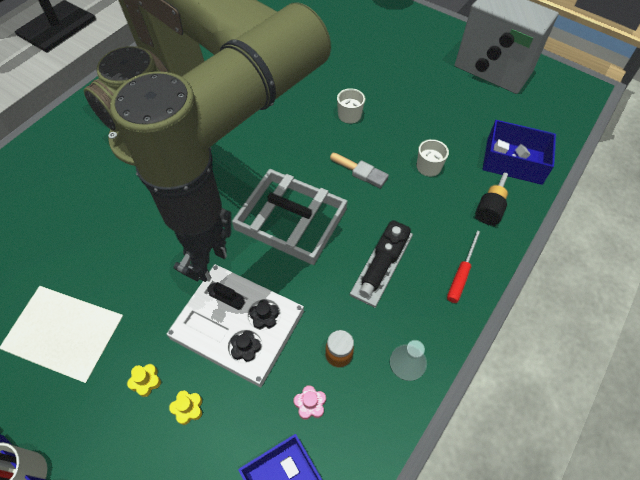

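The frame lies flat at (290,215). The lever is at (226,295) and the wheels at (263,313) and (245,345), all seated in their cavities.

```bash
python3 -m creep '[[[0.03,-0.02,-0.9],[0,0,0],45],[[0,0,-0.9],[0,0,0],45],[[0,0,-0.7],[0,0,0],45],[[0,0,-0.38],[0,0,0],45],[[0,0,0],[0,0,0],45]]' 40
python3 -m creep '[[[0,0,0],[0,0,0],8],[[0,0,0],[0,0,0],8],[[0,0,0],[0,0,0],8],[[0,0,0],[0,0,0],8],[[0,0,0],[0,0,0],8]]' 40
python3 -m creep '[[[0,0,0.3],[0,0,0],8],[[0,0,0.4],[0,0,0],8],[[0,0,0.8],[0,0,0],8],[[0,0,0.8],[0,0,0],8],[[0,0,0],[0,0,0],8]]'
```

```text
clock: 11.32
tool_pos: [475.2, -242.6, 209.8]
tcp_rot: [[0.989, 0.148, -0.001], [0.148, -0.989, 0.0], [-0.001, -0.0, -1.0]]
force: [0.2, 0.0, 0.6]
width: 44.9
grasp_force: 0.0
clock: 11.95
tool_pos: [475.8, -243.1, 211.9]
tcp_rot: [[0.989, 0.148, 0.003], [0.148, -0.989, -0.001], [0.003, 0.001, -1.0]]
force: [-0.4, 1.5, 5.3]
width: 17.2
grasp_force: 41.3
clock: 12.58
tool_pos: [475.8, -243.2, 306.5]
tcp_rot: [[0.989, 0.148, 0.006], [0.148, -0.989, -0.002], [0.006, 0.003, -1.0]]
force: [-0.6, 0.6, -0.5]
width: 17.0
grasp_force: 40.4
```

```bash
python3 -m creep '[[[0.286,0.524,0],[0,0,-0.955],8],[[0.286,0.524,0],[0,0,-0.955],8],[[0.286,0.524,0],[0,0,-0.955],8],[[0.286,0.524,0],[0,0,-0.955],8],[[0.286,0.524,0],[0,0,-0.955],8]]'
python3 -m creep '[[[0.286,0.524,0],[0,0,-0.955],8],[[0.286,0.524,0],[0,0,-0.955],8],[[0.286,0.524,0],[0,0,-0.955],8],[[0.286,0.524,0],[0,0,-0.955],8],[[0.286,0.524,0],[0,0,-0.955],8]]'
python3 -m creep '[[[0.286,0.524,0],[0,0,-0.955],8],[[0.286,0.524,0],[0,0,-0.955],8],[[0,0,-0.7],[0,0,0],8],[[0,0,-0.7],[0,0,0],8],[[0,0,0],[0,0,0],8]]'
```

```text
clock: 13.2
tool_pos: [532.6, -137.4, 301.9]
tcp_rot: [[0.866, -0.499, -0.001], [-0.499, -0.866, 0.0], [-0.001, 0.0, -1.0]]
force: [0.8, 0.4, -1.0]
width: 17.2
grasp_force: 40.3
clock: 13.82
tool_pos: [589.8, -32.7, 301.9]
tcp_rot: [[0.372, -0.928, -0.001], [-0.928, -0.372, -0.0], [-0.0, 0.001, -1.0]]
force: [0.4, 0.4, -0.9]
width: 17.4
grasp_force: 40.3
clock: 14.45
tool_pos: [611.6, 8.5, 243.2]
tcp_rot: [[0.118, -0.993, -0.006], [-0.993, -0.118, -0.001], [0.0, 0.006, -1.0]]
force: [-0.2, -0.3, -0.1]
width: 16.9
grasp_force: 40.4
```

```bash
python3 -m creep '[[[0,0,-0.5],[0,0,0],8],[[0,0,-0.4],[0,0,0],8],[[0,0,-0.2],[0,0,0],8],[[0,0,0],[0,0,0],8]]'
```

```text
clock: 14.95
tool_pos: [612.4, 8.5, 201.5]
tcp_rot: [[0.118, -0.993, -0.001], [-0.993, -0.118, -0.0], [0.0, 0.001, -1.0]]
force: [-0.5, 1.3, -1.5]
width: 17.6
grasp_force: 40.4
```

```bash
python3 -m creep '[[[0,0,-0.12],[0,0,0],8],[[0,0,0],[0,0,0],8]]'
python3 -m creep '[[[0,0,-0.04],[0,0,0],8],[[0,0,0],[0,0,0],8]]'
```

```text
clock: 15.2
tool_pos: [612.6, 8.6, 197.4]
tcp_rot: [[0.119, -0.993, -0.0], [-0.993, -0.119, 0.0], [-0.0, 0.0, -1.0]]
force: [0.6, 0.3, -0.4]
width: 17.0
grasp_force: 40.4
clock: 15.45
tool_pos: [612.6, 8.6, 196.1]
tcp_rot: [[0.119, -0.993, 0.0], [-0.993, -0.119, 0.0], [0.0, -0.0, -1.0]]
force: [0.7, 0.8, -0.5]
width: 17.1
grasp_force: 40.4
```

```bash
python3 -m creep '[[[0,0,-0.04],[0,0,0],8],[[0,0,0],[0,0,0],8]]'
python3 -m creep '[[[0,0,-0.02],[0,0,0],8],[[0,0,0],[0,0,0],8]]'
```

```text
clock: 15.7
tool_pos: [612.8, 8.7, 195.9]
tcp_rot: [[0.119, -0.993, 0.001], [-0.993, -0.119, -0.0], [0.0, -0.001, -1.0]]
force: [-3.7, 0.4, 5.9]
width: 17.2
grasp_force: 41.3
clock: 15.95
tool_pos: [612.8, 8.7, 195.9]
tcp_rot: [[0.119, -0.993, 0.001], [-0.993, -0.119, -0.0], [0.001, -0.001, -1.0]]
force: [-5.2, 1.4, 9.3]
width: 17.2
grasp_force: 41.8
```

```bash
python3 -m creep '[[[0,0,0],[0,0,0],45],[[0,0,0],[0,0,0],45],[[0,0,0],[0,0,0],45],[[0,0,0],[0,0,0],45],[[0,0,0.5],[0,0,0],45]]'
python3 -m creep '[[[0,0,0.8],[0,0,0],45],[[0,0,0.8],[0,0,0],45],[[0,0,0.8],[0,0,0],45],[[0,0,0],[0,0,0],45]]'
python3 -m creep '[[[-0.122,-0.6,0],[0,0,0.95],58],[[-0.122,-0.6,0],[0,0,0.95],58],[[-0.122,-0.6,0],[0,0,0.95],58],[[-0.122,-0.6,0],[0,0,0.95],58],[[-0.122,-0.6,0],[0,0,0.95],58]]'
python3 -m creep '[[[-0.122,-0.6,0],[0,0,0.95],58],[[-0.122,-0.6,0],[0,0,0.95],58],[[-0.122,-0.6,0],[0,0,0.95],58],[[-0.122,-0.6,0],[0,0,0.95],58],[[-0.122,-0.6,0],[0,0,0.95],58]]'
python3 -m creep '[[[0,0,0],[0,0,0],58]]'
python3 - <<'E'
from h import *
save(cam('scene'),'scene3.png')
E
```

```text
clock: 16.58
tool_pos: [612.0, 8.4, 212.2]
tcp_rot: [[0.118, -0.993, -0.004], [-0.993, -0.118, -0.001], [0.0, 0.004, -1.0]]
force: [0.2, 0.9, 0.2]
width: 45.1
grasp_force: 0.0
clock: 17.08
tool_pos: [613.1, 8.4, 315.0]
tcp_rot: [[0.119, -0.993, 0.008], [-0.993, -0.119, 0.001], [-0.0, -0.008, -1.0]]
force: [0.3, -0.3, -0.3]
width: 45.4
grasp_force: 0.0
clock: 17.7
tool_pos: [587.8, -112.2, 310.0]
tcp_rot: [[0.708, -0.706, 0.0], [-0.706, -0.708, -0.0], [0.0, -0.0, -1.0]]
force: [-0.0, 1.3, -0.2]
width: 58.3
grasp_force: 0.0
clock: 18.32
tool_pos: [563.4, -232.2, 310.0]
tcp_rot: [[0.993, -0.121, 0.0], [-0.121, -0.993, -0.0], [0.0, 0.0, -1.0]]
force: [-0.0, -0.5, 0.9]
width: 57.9
grasp_force: 0.0
clock: 18.45
tool_pos: [563.3, -232.7, 309.8]
tcp_rot: [[0.992, -0.127, -0.0], [-0.127, -0.992, -0.0], [-0.0, 0.0, -1.0]]
force: [0.6, -0.5, 0.1]
width: 57.5
grasp_force: 0.0
```

View pics/scene3.png

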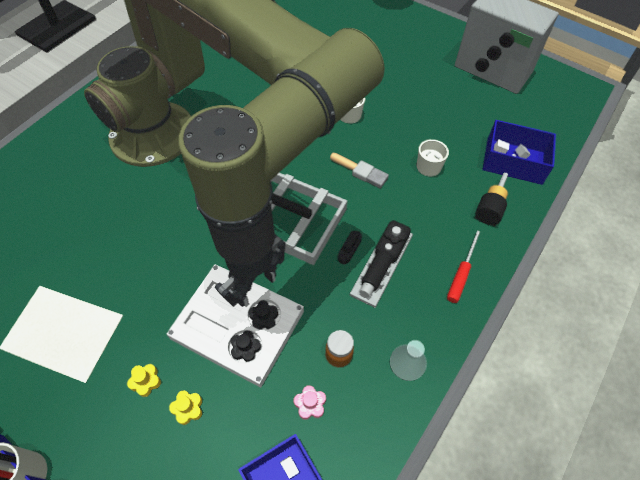

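The lever lies parallel in front of the control body at (349,246), and both wheels are still seated at (263,313) and (245,345). I grip the nearer wheel.

```bash
python3 -m creep '[[[0.02,0.04,-0.8],[0,0,0],58],[[0,0,-0.8],[0,0,0],58],[[0,0,-0.6],[0,0,0],58],[[0,0,-0.3],[0,0,0],58],[[0,0,0],[0,0,0],58]]' 40
python3 -m creep '[[[0,0,0],[0,0,0],15],[[0,0,0],[0,0,0],15],[[0,0,0],[0,0,0],15],[[0,0,0],[0,0,0],15],[[0,0,0],[0,0,0],15]]' 40
python3 -m creep '[[[0,0,0.3],[0,0,0],15],[[0,0,0.4],[0,0,0],15],[[0,0,0.8],[0,0,0],15],[[0,0,0.8],[0,0,0],15],[[0,0,0.2],[0,0,0],15]]'
```

```text
clock: 19.12
tool_pos: [564.6, -229.4, 209.1]
tcp_rot: [[0.992, -0.125, -0.001], [-0.125, -0.992, -0.0], [-0.001, 0.0, -1.0]]
force: [0.2, 0.1, -0.2]
width: 58.4
grasp_force: 0.0
clock: 19.75
tool_pos: [565.1, -229.9, 211.1]
tcp_rot: [[0.992, -0.125, 0.003], [-0.125, -0.992, -0.001], [0.003, 0.001, -1.0]]
force: [-0.2, 1.0, 5.9]
width: 26.7
grasp_force: 39.7
clock: 20.38
tool_pos: [564.9, -230.0, 313.1]
tcp_rot: [[0.992, -0.125, 0.005], [-0.125, -0.992, -0.001], [0.005, 0.001, -1.0]]
force: [1.0, -0.1, -2.0]
width: 26.8
grasp_force: 39.4
```

```bash
python3 -m creep '[[[-0.03,0.6,0],[0,0,0],15],[[-0.03,0.96,0],[0,0,0],15],[[-0.03,0.96,0],[0,0,0],15],[[-0.03,0.96,0],[0,0,0],15],[[-0.03,0.96,0],[0,0,0],15]]'
python3 -m creep '[[[-0.03,0.96,0],[0,0,0],15],[[-0.03,0.96,0],[0,0,0],15],[[-0.03,0.96,0],[0,0,0],15],[[-0.03,0.96,0],[0,0,0],15],[[-0.03,0.96,0],[0,0,0],15]]'
python3 -m creep '[[[-0.03,0.96,0],[0,0,0],15],[[-0.03,0.96,0],[0,0,0],15],[[-0.03,0.96,0],[0,0,0],15],[[-0.03,0.96,0],[0,0,0],15],[[0,0.96,0],[0,0,0],15]]'
python3 -m creep '[[[0,0.08,-0.8],[0,0,0],15],[[0,0,-0.8],[0,0,0],15],[[0,0,-0.7],[0,0,0],15],[[0,0,-0.4],[0,0,0],15],[[0,0,0],[0,0,0],15]]'
```

```text
clock: 21.0
tool_pos: [558.2, -51.0, 308.9]
tcp_rot: [[0.992, -0.125, -0.001], [-0.125, -0.992, 0.0], [-0.001, 0.0, -1.0]]
force: [0.7, -0.1, -1.5]
width: 26.5
grasp_force: 39.5
clock: 21.62
tool_pos: [552.2, 141.0, 308.9]
tcp_rot: [[0.992, -0.125, -0.001], [-0.125, -0.992, -0.0], [-0.001, 0.0, -1.0]]
force: [0.4, -0.4, -1.8]
width: 26.6
grasp_force: 39.5
clock: 22.25
tool_pos: [547.4, 333.0, 308.8]
tcp_rot: [[0.992, -0.125, -0.001], [-0.125, -0.992, -0.001], [-0.001, 0.001, -1.0]]
force: [1.0, -1.0, -0.3]
width: 26.7
grasp_force: 39.5
clock: 22.88
tool_pos: [547.5, 334.6, 200.1]
tcp_rot: [[0.992, -0.125, -0.002], [-0.125, -0.992, -0.002], [-0.002, 0.002, -1.0]]
force: [-0.0, 0.2, -0.8]
width: 26.8
grasp_force: 39.5
```

```bash
python3 -m creep '[[[0,0,-0.12],[0,0,0],15],[[0,0,-0.02],[0,0,0],15],[[0,0,0],[0,0,0],15]]'
python3 -m creep '[[[0,0,-0.04],[0,0,0],15],[[0,0,0],[0,0,0],15]]'
```

```text
clock: 23.25
tool_pos: [547.9, 335.1, 196.5]
tcp_rot: [[0.992, -0.125, 0.001], [-0.125, -0.992, 0.001], [0.001, -0.001, -1.0]]
force: [-0.0, -0.0, -0.6]
width: 26.6
grasp_force: 39.5
clock: 23.5
tool_pos: [547.9, 335.1, 195.2]
tcp_rot: [[0.992, -0.125, 0.001], [-0.125, -0.992, 0.0], [0.001, -0.001, -1.0]]
force: [-1.1, 0.5, 3.0]
width: 26.6
grasp_force: 39.7
```

```bash
python3 -m creep '[[[0,0,0],[0,0,0],58],[[0,0,0],[0,0,0],58],[[0,0,0],[0,0,0],58],[[0,0,0],[0,0,0],58],[[0,0,0.5],[0,0,0],58]]'
python3 -m creep '[[[0,0,0.8],[0,0,0],58],[[0,0,0.8],[0,0,0],58],[[0,0,0.8],[0,0,0],58],[[0,-0.48,0],[0,0,0],58],[[0.04,-0.9,0],[0,0,0],58]]'
python3 -m creep '[[[0.04,-0.96,0],[0,0,0],58],[[0.04,-0.96,0],[0,0,0],58],[[0.04,-0.96,0],[0,0,0],58],[[0.04,-0.96,0],[0,0,0],58],[[0.04,-0.96,0],[0,0,0],58]]'
python3 -m creep '[[[0.04,-0.96,0],[0,0,0],58],[[0.04,-0.96,0],[0,0,0],58],[[0.04,-0.96,0],[0,0,0],58],[[0.04,-0.96,0],[0,0,0],58],[[0.04,-0.96,0],[0,0,0],58]]'
python3 -m creep '[[[0.04,-0.96,0],[0,0,0],58],[[0.04,-0.96,0],[0,0,0],58],[[0.04,-0.96,0],[0,0,0],58],[[0.04,-0.96,0],[0,0,0],58],[[0.04,-0.2,0],[0,0,0],58]]'
python3 -m creep '[[[0,0,0],[0,0,0],58]]'
python3 - <<'E'
from h import *
save(cam('scene'),'scene4.png')
E
```

```text
clock: 24.12
tool_pos: [547.3, 334.5, 213.0]
tcp_rot: [[0.992, -0.125, -0.003], [-0.125, -0.992, -0.003], [-0.003, 0.003, -1.0]]
force: [-0.1, -0.3, 0.1]
width: 58.5
grasp_force: 0.0
clock: 24.75
tool_pos: [549.1, 279.5, 311.2]
tcp_rot: [[0.992, -0.124, 0.001], [-0.124, -0.992, 0.001], [0.001, -0.001, -1.0]]
force: [-0.9, -0.6, 0.2]
width: 58.2
grasp_force: 0.0
clock: 25.38
tool_pos: [557.0, 86.1, 310.9]
tcp_rot: [[0.992, -0.125, 0.001], [-0.125, -0.992, 0.0], [0.001, -0.0, -1.0]]
force: [0.1, 0.7, -0.0]
width: 57.7
grasp_force: 0.0
clock: 26.0
tool_pos: [564.9, -105.9, 310.9]
tcp_rot: [[0.992, -0.125, 0.001], [-0.125, -0.992, -0.0], [0.001, 0.0, -1.0]]
force: [-0.0, -0.6, 0.1]
width: 58.0
grasp_force: 0.0
clock: 26.62
tool_pos: [572.6, -268.1, 310.4]
tcp_rot: [[0.992, -0.128, -0.0], [-0.128, -0.992, -0.0], [-0.0, 0.0, -1.0]]
force: [0.2, 1.0, -0.5]
width: 57.6
grasp_force: 0.0
clock: 26.75
tool_pos: [573.1, -266.2, 310.3]
tcp_rot: [[0.992, -0.126, -0.0], [-0.126, -0.992, 0.0], [-0.0, -0.0, -1.0]]
force: [0.2, -0.0, 0.2]
width: 57.7
grasp_force: 0.0
```

View pics/scene4.png

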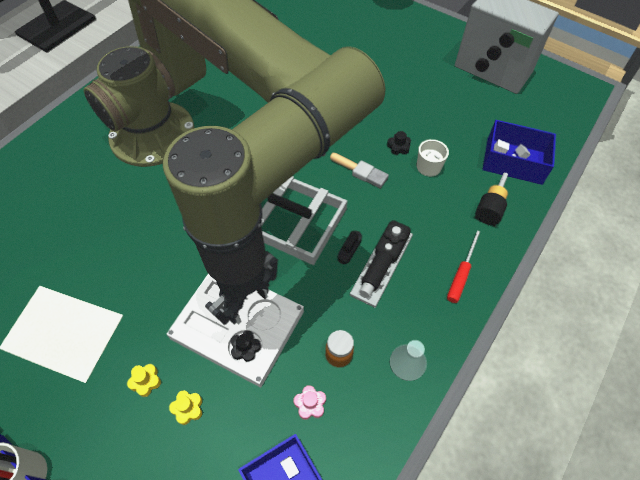

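The first wheel stands hub up between the cups at (400,143), and the second is still seated at (245,345). The tool needs another 38 mm in -y before it descends.

```bash
python3 -m creep '[[[0.05,-0.95,0],[0,0,0],58],[[0,0,-0.8],[0,0,0],58],[[0,0,-0.8],[0,0,0],58],[[0,0,-0.6],[0,0,0],58],[[0,0,-0.3],[0,0,0],58]]' 40
python3 -m creep '[[[0,0,0],[0,0,0],58],[[0,0,0],[0,0,0],15],[[0,0,0],[0,0,0],15],[[0,0,0],[0,0,0],15],[[0,0,0],[0,0,0],15]]' 40
python3 -m creep '[[[0,0,0],[0,0,0],15],[[0,0,0.3],[0,0,0],15],[[0,0,0.6],[0,0,0],15],[[0,0,0.8],[0,0,0],15],[[0,0,0.8],[0,0,0],15]]'
```

```text
clock: 27.42
tool_pos: [575.3, -302.6, 209.0]
tcp_rot: [[0.992, -0.124, -0.002], [-0.124, -0.992, 0.001], [-0.002, -0.0, -1.0]]
force: [-1.3, -0.4, 1.2]
width: 58.2
grasp_force: 0.0
clock: 28.05
tool_pos: [575.8, -303.9, 212.0]
tcp_rot: [[0.992, -0.125, 0.002], [-0.125, -0.992, -0.001], [0.003, 0.001, -1.0]]
force: [-0.0, 2.6, 6.6]
width: 26.4
grasp_force: 39.6
clock: 28.68
tool_pos: [575.1, -303.9, 311.3]
tcp_rot: [[0.992, -0.125, -0.001], [-0.125, -0.992, 0.0], [-0.001, -0.0, -1.0]]
force: [0.6, -0.5, -1.3]
width: 26.8
grasp_force: 39.4
```

```bash
python3 -m creep '[[[-0.14,0.95,0],[0,0,0],15],[[-0.14,0.95,0],[0,0,0],15],[[-0.14,0.95,0],[0,0,0],15],[[-0.14,0.95,0],[0,0,0],15],[[-0.14,0.95,0],[0,0,0],15]]'
python3 -m creep '[[[-0.14,0.95,0],[0,0,0],15],[[-0.14,0.95,0],[0,0,0],15],[[-0.14,0.95,0],[0,0,0],15],[[-0.14,0.95,0],[0,0,0],15],[[-0.14,0.95,0],[0,0,0],15]]'
python3 -m creep '[[[-0.14,0.95,0],[0,0,0],15],[[-0.14,0.95,0],[0,0,0],15],[[-0.14,0.95,0],[0,0,0],15],[[-0.14,0.95,0],[0,0,0],15],[[-0.14,0.95,0],[0,0,0],15]]'
python3 -m creep '[[[-0.14,0.95,0],[0,0,0],15],[[-0.14,0.95,0],[0,0,0],15],[[0,0,0],[0,0,0],15]]'
python3 - <<'E'
from h import *
c=cam('top')
for d in env.spot_point(c[0],'wheel_a')[:6]:
    uv=np.array(d['location'])*[640,480]; print(round(d['conf'],2),uv.round(),back(c,uv,0)[:2].round())
save(c,'top5.png')
E
```

```text
clock: 29.3
tool_pos: [546.9, -112.8, 310.5]
tcp_rot: [[0.992, -0.125, -0.0], [-0.125, -0.992, 0.0], [-0.0, -0.0, -1.0]]
force: [0.7, 0.4, -0.7]
width: 26.3
grasp_force: 39.5
clock: 29.92
tool_pos: [518.9, 77.2, 310.6]
tcp_rot: [[0.992, -0.125, -0.0], [-0.125, -0.992, 0.0], [-0.0, -0.0, -1.0]]
force: [-0.1, -0.1, -1.5]
width: 26.6
grasp_force: 39.5
clock: 30.55
tool_pos: [491.0, 267.2, 310.6]
tcp_rot: [[0.992, -0.125, -0.0], [-0.125, -0.992, -0.0], [-0.0, 0.0, -1.0]]
force: [-0.2, -0.8, -0.9]
width: 26.6
grasp_force: 39.5
clock: 30.92
tool_pos: [479.5, 344.0, 309.8]
tcp_rot: [[0.992, -0.123, -0.001], [-0.123, -0.992, -0.001], [-0.001, 0.001, -1.0]]
force: [-0.3, -0.7, 0.0]
width: 26.5
grasp_force: 39.6
0.94 [154. 246.] [543. 334.]
0.78 [133. 271.] [482. 384.]
0.66 [418. 166.] [ 733. -311.]
0.63 [479. 236.] [ 557. -454.]
0.58 [482. 279.] [ 455. -459.]
```

View pics/top5.png

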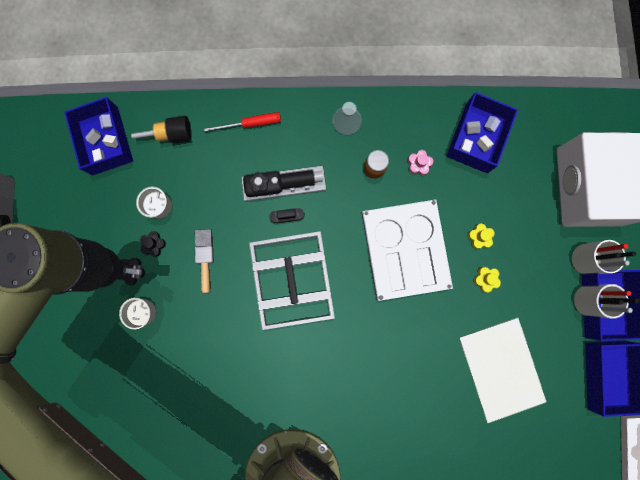

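The mould is empty. The first wheel is at (153,243) between the cups, the lever at (287,215) in front of the body, and the held wheel at (133,271) is over its spot. I lower it.

```bash
python3 -m creep '[[[-0.02,0,-0.8],[0,0,0],15],[[0,0,-0.8],[0,0,0],15],[[0,0,-0.7],[0,0,0],15],[[0,0,-0.42],[0,0,0],15],[[0,0,0],[0,0,0],15]]'
python3 -m creep '[[[0,0,-0.08],[0,0,0],15],[[0,0,-0.02],[0,0,0],15],[[0,0,0],[0,0,0],15]]'
```

```text
clock: 31.65
tool_pos: [479.4, 341.4, 200.6]
tcp_rot: [[0.992, -0.126, -0.001], [-0.126, -0.992, -0.002], [-0.001, 0.002, -1.0]]
force: [0.1, 1.7, -0.9]
width: 26.5
grasp_force: 39.5
clock: 32.02
tool_pos: [479.5, 342.3, 198.1]
tcp_rot: [[0.992, -0.125, 0.001], [-0.125, -0.992, 0.001], [0.001, -0.001, -1.0]]
force: [0.3, -1.0, -0.5]
width: 26.6
grasp_force: 39.5
```

```bash
python3 -m creep '[[[0,0,-0.04],[0,0,0],15],[[0,0,0],[0,0,0],15]]'
python3 -m creep '[[[0,0,-0.03],[0,0,0],15],[[0,0,0],[0,0,0],15]]'
```

```text
clock: 32.28
tool_pos: [479.4, 342.3, 196.0]
tcp_rot: [[0.992, -0.125, 0.0], [-0.125, -0.992, 0.0], [0.0, -0.0, -1.0]]
force: [0.3, 0.3, -0.2]
width: 26.7
grasp_force: 39.6
clock: 32.52
tool_pos: [479.4, 342.3, 196.0]
tcp_rot: [[0.992, -0.125, 0.001], [-0.125, -0.992, 0.0], [0.001, -0.0, -1.0]]
force: [-4.4, -1.7, 6.3]
width: 26.8
grasp_force: 40.2
```

```bash
python3 -m creep '[[[0,0,0],[0,0,0],58],[[0,0,0],[0,0,0],58],[[0,0,0],[0,0,0],58],[[0,0,0],[0,0,0],58],[[0,0,0.5],[0,0,0],58]]'
python3 -m creep '[[[0,0,0.8],[0,0,0],58],[[0,0,0.8],[0,0,0],58],[[0,0,0.8],[0,0,0],58],[[0,0,0.5],[0,0,0],50],[[0,-0.6,0],[0,0,0.28],50]]'
python3 -m creep '[[[-0.1,-0.9,0],[0,0,0.28],50],[[-0.1,-0.9,0],[0,0,0.28],50],[[-0.1,-0.9,0],[0,0,0.28],50],[[-0.1,-0.9,0],[0,0,0.28],50],[[0,0,0],[0,0,0],50]]'
python3 - <<'E'
from h import *
cs=[cam('top'),cam('scene')]
for c,k in zip(cs,('top','scene')):
  for q in ['lever_a','wheel_a','frame']:
    for d in env.spot_point(c[0],q)[:4]:
        uv=np.array(d['location'])*[640,480]; print(k,q,round(d['conf'],2),uv.round(),back(c,uv,0)[:2].round())
save(cs[1],'scene6.png')
E
```

```text
clock: 33.15
tool_pos: [478.9, 341.7, 213.6]
tcp_rot: [[0.992, -0.125, -0.003], [-0.125, -0.992, -0.003], [-0.002, 0.003, -1.0]]
force: [0.4, -0.2, 0.5]
width: 58.1
grasp_force: 0.0
clock: 33.78
tool_pos: [479.5, 318.8, 333.2]
tcp_rot: [[0.996, -0.084, 0.002], [-0.084, -0.996, 0.002], [0.002, -0.003, -1.0]]
force: [-0.2, -0.2, -0.5]
width: 49.9
grasp_force: 0.0
clock: 34.4
tool_pos: [463.2, 172.4, 331.6]
tcp_rot: [[0.998, 0.068, 0.001], [0.068, -0.998, 0.001], [0.001, -0.001, -1.0]]
force: [0.7, 0.7, -0.2]
width: 50.2
grasp_force: 0.0
top lever_a 0.62 [288. 215.] [615.   7.]
top lever_a 0.29 [154. 246.] [542. 334.]
top wheel_a 0.79 [476. 237.] [ 556. -448.]
top wheel_a 0.73 [415. 165.] [ 734. -305.]
top wheel_a 0.57 [488. 279.] [ 454. -472.]
top wheel_a 0.49 [153. 244.] [548. 335.]
top frame 0.78 [294. 281.] [455.  -6.]
top frame 0.23 [288. 214.] [616.   6.]
scene lever_a 0.65 [349. 250.] [614.   6.]
scene lever_a 0.57 [338. 354.] [ 729. -205.]
scene lever_a 0.27 [238. 318.] [ 519. -262.]
scene wheel_a 0.93 [398. 145.] [545. 339.]
scene wheel_a 0.92 [377. 129.] [472. 353.]
scene wheel_a 0.83 [144. 377.] [ 448. -464.]
scene wheel_a 0.7 [310. 403.] [ 738. -314.]
scene frame 0.56 [377. 130.] [475. 351.]
scene frame 0.55 [382. 265.] [694.  16.]
```

View pics/scene6.png

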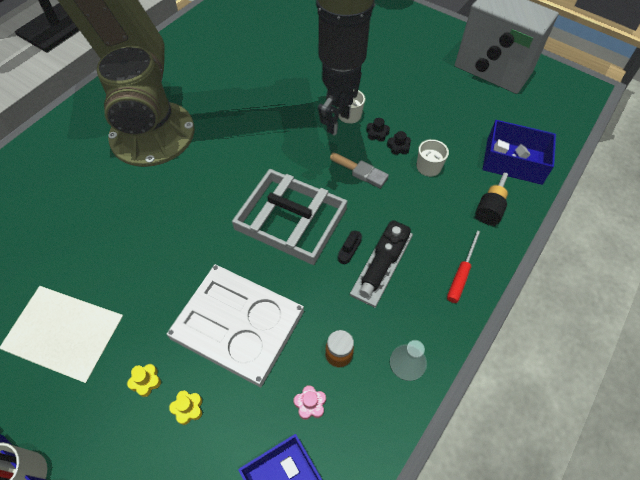

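Both wheels stand between the cups at (377,129) and (399,143). The lever is at (349,246), the frame is undisturbed at (290,215), and the mould is empty. I refit mould and frame before regripping.

Run:
```python
from h import *
cs=[cam('top'),cam('scene')]
def fill(m):
    k,_=cv2.findContours(m,cv2.RETR_EXTERNAL,cv2.CHAIN_APPROX_NONE); return cv2.drawContours(m.copy(),k,-1,1,-1)
def go(n,P,x0,b1,b2): show(n,cs,[fill(mask(cs[0],b1)),fill(mask(cs[1],b2))],P,x0)
go('mould',rect(212,176,0)+rect(212,176,30),[526,-274,.15],(355,190,462,310),(155,257,312,392))
go('frame',rect(204,168,0)+rect(204,168,34),[458,-2,.15],(240,226,340,335),(225,160,352,265))
```

```text
mould both [ 526.1 -274.2] yaw 8.6 err 0.017
mould top [ 525.5 -273.6] yaw 8.5 err 0.017
mould scene [ 526.8 -274.6] yaw 8.4 err 0.014
frame both [457.6  -1.7] yaw 8.3 err 0.022
frame top [456.9  -1.5] yaw 8.5 err 0.022
frame scene [458.   -2.1] yaw 8.7 err 0.019
```

```bash
python3 -m creep '[[[-0.03,-0.9,0],[0,0,0.15],50],[[-0.03,-0.9,0],[0,0,0.15],50],[[-0.03,-0.9,0],[0,0,0.15],50],[[-0.03,-0.9,0],[0,0,0.12],50],[[-0.02,-0.77,0],[0,0,0],50]]'
python3 -m creep '[[[0,0,0],[0,0,0],50],[[0,0,-0.9],[0,0,0],50],[[0,0,-0.9],[0,0,0],50],[[0,0,0],[0,0,0],50]]'
```

```text
clock: 35.52
tool_pos: [457.6, -1.7, 330.8]
tcp_rot: [[0.989, 0.149, 0.0], [0.149, -0.989, -0.0], [0.0, 0.0, -1.0]]
force: [0.2, 0.5, -1.1]
width: 50.2
grasp_force: 0.0
clock: 36.02
tool_pos: [457.0, -0.2, 256.1]
tcp_rot: [[0.989, 0.15, -0.005], [0.15, -0.989, -0.002], [-0.005, 0.001, -1.0]]
force: [0.0, -0.4, 0.8]
width: 49.8
grasp_force: 0.0
```

```bash
python3 -m creep '[[[0,0,-0.7],[0,0,0],50],[[0,0,-0.5],[0,0,0],50],[[0,0,0],[0,0,0],50],[[0,0,0],[0,0,0],50]]'
python3 -m creep '[[[0,0,0],[0,0,0],8],[[0,0,0],[0,0,0],8],[[0,0,0],[0,0,0],8],[[0,0,0],[0,0,0],8],[[0,0,0],[0,0,0],8]]' 70
python3 -m creep '[[[0,0,0.3],[0,0,0],8],[[0,0,0.5],[0,0,0],8],[[0,0,0.8],[0,0,0],8],[[0,0,0.8],[0,0,0],8],[[0,0,0.6],[0,0,0],8]]'
python3 -m creep '[[[0,0,0],[0,0,0],8]]'
```

```text
clock: 36.52
tool_pos: [458.5, -0.3, 212.8]
tcp_rot: [[0.989, 0.15, 0.003], [0.15, -0.989, 0.0], [0.003, 0.0, -1.0]]
force: [0.5, -0.3, 0.2]
width: 49.8
grasp_force: 0.0
clock: 37.15
tool_pos: [458.1, -0.7, 211.9]
tcp_rot: [[0.989, 0.149, 0.002], [0.149, -0.989, -0.0], [0.002, 0.0, -1.0]]
force: [-1.3, -0.4, 6.2]
width: 14.8
grasp_force: 71.0
clock: 37.78
tool_pos: [457.5, -0.6, 331.6]
tcp_rot: [[0.989, 0.149, -0.001], [0.149, -0.989, 0.0], [-0.001, -0.001, -1.0]]
force: [1.0, 1.3, -4.0]
width: 14.8
grasp_force: 69.5
clock: 37.9
tool_pos: [457.9, -0.5, 332.0]
tcp_rot: [[0.989, 0.149, 0.002], [0.149, -0.989, 0.001], [0.002, -0.001, -1.0]]
force: [0.2, 0.2, -6.7]
width: 14.5
grasp_force: 69.7
```

```bash
python3 -m creep '[[[0.21,-0.6,0],[0,0,0],8],[[0.21,-0.9,0],[0,0,0],8],[[0.21,-0.9,0],[0,0,0],8],[[0.21,-0.9,0],[0,0,0],8],[[0.21,-0.9,0],[0,0,0],8]]'
python3 -m creep '[[[0.21,-0.9,0],[0,0,0],8],[[0.21,-0.9,0],[0,0,0],8],[[0.23,-0.84,0],[0,0,0],8],[[0,0,0],[0,0,0],8],[[0,0,0],[0,0,0],8]]'
python3 -m creep '[[[0,0,-0.7],[0,0,0],8],[[0,0,-0.6],[0,0,0],8],[[0,0,-0.4],[0,0,0],8],[[0,0,0],[0,0,0],8],[[0,0,0],[0,0,0],8]]'
python3 - <<'E'
from h import *
save(cam('top'),'top7.png'); s=env.observe(); print(s['tool_pos'],s['force'])
E
```

```text
clock: 38.52
tool_pos: [499.6, -169.7, 328.2]
tcp_rot: [[0.989, 0.149, -0.003], [0.149, -0.989, 0.001], [-0.003, -0.002, -1.0]]
force: [1.0, 0.3, -4.0]
width: 14.7
grasp_force: 69.5
clock: 39.15
tool_pos: [525.5, -274.0, 328.6]
tcp_rot: [[0.989, 0.149, -0.003], [0.149, -0.989, 0.001], [-0.003, -0.002, -1.0]]
force: [-0.8, 0.3, -5.0]
width: 15.1
grasp_force: 69.8
clock: 39.78
tool_pos: [526.1, -274.2, 264.0]
tcp_rot: [[0.989, 0.149, 0.002], [0.149, -0.989, -0.001], [0.001, 0.001, -1.0]]
force: [-0.3, -0.2, -3.7]
width: 14.8
grasp_force: 69.6
[ 526.14449603 -274.2224925   264.17173803] [ 0.49146081 -0.10721817 -4.13819976]
```

View pics/top7.png

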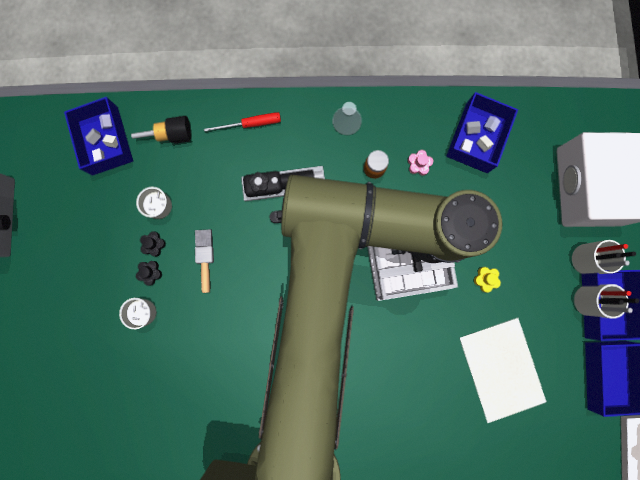

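The frame hangs just over the mould at (412,265) in line with it. The wheels are in line between the cups at (150,243) and (148,272). I lower the frame to contact.

```bash
python3 -m creep '[[[0,0,-0.3],[0,0,0],8],[[0,0,-0.15],[0,0,0],8],[[0,0,-0.05],[0,0,0],8],[[0,0,0],[0,0,0],8],[[0,0,0],[0,0,0],8]]'
python3 -m creep '[[[0,0,-0.04],[0,0,0],8],[[0,0,0],[0,0,0],8]]'
```

```text
clock: 40.45
tool_pos: [525.8, -274.3, 242.9]
tcp_rot: [[0.989, 0.149, 0.0], [0.149, -0.989, -0.0], [0.0, 0.0, -1.0]]
force: [-0.0, 0.0, -4.0]
width: 14.7
grasp_force: 69.8
clock: 40.7
tool_pos: [525.9, -274.3, 241.9]
tcp_rot: [[0.989, 0.149, 0.001], [0.149, -0.989, -0.001], [0.001, 0.001, -1.0]]
force: [-1.8, 1.0, 0.6]
width: 14.5
grasp_force: 70.3
```

```bash
python3 -m creep '[[[0,0,0],[0,0,0],50],[[0,0,0],[0,0,0],50],[[0,0,0],[0,0,0],50],[[0,0,0],[0,0,0],50],[[0,0,0.4],[0,0,0],50]]'
python3 -m creep '[[[0,0,0.8],[0,0,0],50],[[0,0,0.8],[0,0,0],50],[[0,0,0.8],[0,0,0],50],[[0,0.6,0.3],[0,0,0],50],[[-0.2,0.9,0],[0,0,0],50]]'
python3 -m creep '[[[-0.3,0.9,0],[0,0,0],50],[[-0.3,0.9,0],[0,0,0],50],[[-0.3,0.9,0],[0,0,0],50],[[-0.3,0.9,0],[0,0,0],50],[[-0.3,0.9,0],[0,0,0],50]]'
python3 -m creep '[[[0,0.9,0],[0,0,0],50],[[0,0.9,0],[0,0,0],50],[[0,0.6,0],[0,0,0],50],[[0,0,0],[0,0,0],50],[[0,0,0],[0,0,0],50]]'
python3 - <<'E'
from h import *
cs=[cam('top'),cam('scene')]
def go(n,P,x0,b1,b2): show(n,cs,[mask(cs[0],b1),mask(cs[1],b2)],P,x0)
go('mould+frame',rect(212,176,0)+rect(212,176,30)+rect(204,168,64),[526,-274,.15],(355,190,462,310),(155,250,310,392))
for c,k in zip(cs,('top','scene')):
  for q in ['lever_a','wheel_a','cup_a']:
    for d in env.spot_point(c[0],q)[:3]:
        uv=np.array(d['location'])*[640,480]; print(k,q,round(d['conf'],2),uv.round(),back(c,uv,0)[:2].round())
save(cs[1],'scene8.png')
E
```

```text
clock: 41.32
tool_pos: [525.4, -274.1, 256.2]
tcp_rot: [[0.989, 0.149, -0.003], [0.149, -0.989, 0.001], [-0.003, -0.001, -1.0]]
force: [0.2, -0.1, 0.4]
width: 49.7
grasp_force: 0.0
clock: 41.95
tool_pos: [517.8, -214.2, 367.7]
tcp_rot: [[0.989, 0.147, 0.003], [0.147, -0.989, -0.001], [0.003, 0.002, -1.0]]
force: [-0.1, 1.1, -0.2]
width: 49.7
grasp_force: 0.0
clock: 42.58
tool_pos: [457.1, -33.3, 366.6]
tcp_rot: [[0.989, 0.149, 0.002], [0.149, -0.989, 0.0], [0.002, 0.0, -1.0]]
force: [0.7, 0.9, 0.0]
width: 50.5
grasp_force: 0.0
clock: 43.2
tool_pos: [457.7, 61.4, 365.9]
tcp_rot: [[0.989, 0.149, 0.001], [0.149, -0.989, 0.0], [0.001, 0.0, -1.0]]
force: [-0.2, -0.7, -0.0]
width: 50.1
grasp_force: 0.0
mould+frame both [ 525.6 -274.4] yaw 8.5 err 0.019
mould+frame top [ 525.1 -274. ] yaw 8.5 err 0.017
mould+frame scene [ 526.2 -274.7] yaw 8.3 err 0.018
top lever_a 0.73 [286. 214.] [617.  11.]
top lever_a 0.65 [407. 250.] [ 525. -279.]
top wheel_a 0.93 [416. 164.] [ 738. -308.]
top wheel_a 0.82 [481. 236.] [ 558. -459.]
top wheel_a 0.76 [155. 245.] [545. 331.]
top cup_a 0.64 [160. 207.] [639. 321.]
scene lever_a 0.73 [347. 246.] [605.  14.]
scene wheel_a 0.95 [375. 130.] [469. 349.]
scene wheel_a 0.9 [189. 409.] [ 561. -457.]
scene wheel_a 0.87 [310. 398.] [ 733. -307.]
scene cup_a 0.87 [351. 118.] [396. 348.]
scene cup_a 0.77 [430. 169.] [650. 316.]
```

View pics/scene8.png

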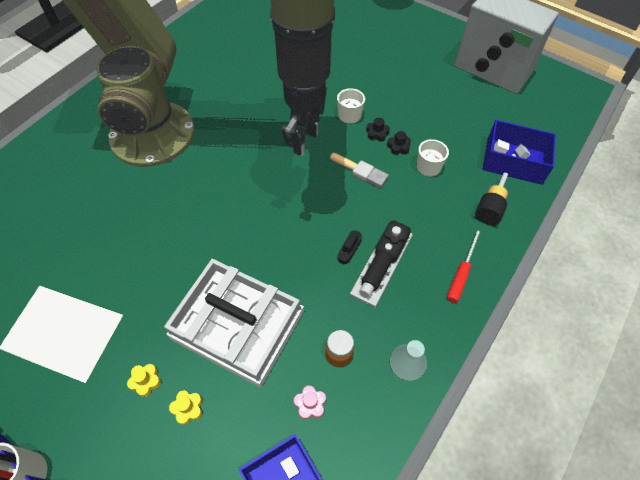

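The frame sits squarely on the emptied mould at (235,320), within 1 mm of the mould's fitted centre. The lever is at (349,246), the wheels at (377,129) and (399,143), and nothing else has moved. I hand the job in.

```bash
python3 -c "from bench import env; print(env.job_done())"
```

```text
the job is handed in; nothing more can be done
None
```

The job is handed in (no verdict came back): the frame went to the bench, the one lever now lies in front of the control body, both wheels stand hub up between the cups, and the frame is back squarely on the empty mould, in about 43 s of robot time.

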